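Turn the well plate over onto the drain

ROBOT

A 6-joint arm with a two-finger parallel gripper is mounted at the origin on the work surface. World frame = base frame: x ahead of the robot, y to its left, z up, the work surface at z = 0. Lengths are in m, angles in rad, forces in N, time in s.
With the tool pointing down it reaches from about 0.25 to 0.775 m from the base axis. Payload 4 kg.
Tool frame: the origin (TCP) lies at the very end of the fingers, on their centre line; the grasp point (between the pads) lies 19 mm behind it; z points along the fingers, y is the direction in which the jaws open and shut (so a half turn about z gives the same grasp; the last joint's range is limited). The gripper opens to 94 mm and grips with 3 to 60 N. Pads are 16 mm wide; open, the fingers measure 119 mm over their backs; the gripper's body (75 mm by 177 mm) begins 78 mm behind the grasp point.
Start: joints at [1.229, 0.087, 1.371, -0, 1.684, -0.103], TCP at [0.13, 0.534, 0.206] pointing down, gripper open.
Joint ranges: [-3.1, 3.1], [-0.76, 2.03], [0.27, 2.55], [-1.08, 4.22], [0.17, 2.65], [-2.57, 2.57]. Speed limits (rad/s): [2.79, 2.79, 3.14, 3.14, 3.14, 3.14].

INTERFACE

Orientations are given as [roll, pitch, yaw] about the fixed x, y, z axes, in that order (R = Rz(yaw) Ry(pitch) Rx(roll)).
In Python, from bench import robot, snapshot, calibration gives the robot as it stands. The module is installed in compiled form; this text tells all that it offers.
- The arm moves only by the tool servo_tool, never from a script. Its argument "series" is text: rows parted by semicolons, each of 5 numbers parted by spaces: the closure, from -1 (fully open) to 1 (shut), then the shift along the tool's x, y, z in cm, then the turn about the tool's z in rad. A call has 1 to 20 rows; each row is the pose to reach, as a shift and turn from the pose commanded when the call began, along the tool's axes at that moment; what a row does not reach only later rows make up. A row lasts 1/12 s, in which the tool goes at most 41.7 mm and 7.16 degrees, less where a joint would pass 70% of its speed; a pose out of reach is approached as far as the arm can. A call with a gripper value outside its range is refused whole. The fingers move at their own pace and stop on an object; the grip force is fixed at half the most. Time passes only in rows, so rows that repeat a pose let the fingers close. It gives the time, the measured TCP pose, the force and the opening at its end, in the units of the state.
- robot.get_obs(): the state, without advancing time (a new reading comes with each control period).
- snapshot(name): name is "side" or "top"; returns (picture, depth): 384x512x3 uint8, red, green, blue; 384x512 float32, m along the optical axis (not along the pixel's ray), 0 where there is no reading.
- calibration(name): a dict with "fx", "fy", "cx", "cy" (pixels), "k1" (the pictures are not rectified: a ray, as slopes to the right and down, at radius r is drawn at 1 + k1 r^2 times it, then the intrinsics apply), "rvec" (rotation vector, rad) and "tvec" (3), from world to camera coordinates, as OpenCV has them. Camera axes: x right, y down, z forward; pixel columns grow to the right and rows downward; lengths in m; the calibration is good to about 2 mm. A picture is of the moment at which its call begins. calibration takes no time and is no camera call.
- robot.close_job(): hands the job in, once; it reports no verdict.
The state is a dict: "time": time; "joint_positions": joint angles; "qvel": joint speeds; "joint_torque": joint torques, N m; "tool_pos": TCP position; "ee_rot": TCP orientation; "wrist_force": force on the tool from outside, world axes, zero at the start; "wrist_torque": the same for the moment, N m; "width": finger opening in m.
Only numpy, scipy, OpenCV 4.12 (cv2) and the standard library are available. Lean on these libraries where they do the work, as an engineer would, in place of code of your own. Each camera call takes 0.05 s, during which the arm holds its last target. There are 200 camera calls.

TASK

The rinsed well plate lies wells-up on the low white rest of the draining stand. Push it with the fingertips against the edge of the step and tip it up on that edge, so that it flips over the step and lies flat, wells down, on the ribbed metal drain. Push gently, do not pinch, lift or carry the plate, and leave the bottle, wooden block and jar around the stand where they are.

Things in the scene. Friction and masses are not known exactly. Their poses are not given: they have to be found in the camera images.
- stand: Fixed draining stand. Origin: bench height, below the middle of its step; x points level across the step from rest to drain (to the robot's left, within 0.5 rad of world y), y along the step. White rest: solid block x -60 to 0 mm, 150 wide, top 50 mm above the bench. At x = 0 a 12 mm step rises to the ribbed metal drain: solid block x 0 to 150, 170 wide, top 62 mm above the bench. Clear bench before x = -60.
- plate: White well plate, rigid slab 85.5 (x) x 128 (y) x 20 mm (z), 55 to 110 g. Origin: centre of the underside; z points out of the face with 24 round grey wells (up at the start), x to the step (within 0.06 rad of the stand's). At the start it lies on the rest, middle of its far edge 3 to 12 mm short of the step; its near 28 to 37 mm overhang the rest, 50 mm above the bench, so a fingertip can reach under.
- plate_heel (a point): Midpoint of the plate's far lower edge (plate frame x = +42.75 mm, z = 0): the edge that is pushed against the foot of the step and on which the plate tips up.
- bottle: Bystander: glass bottle with a blue cap, 66 mm across, 150 mm tall, loose, on the bench beyond the drain's far end; origin at the centre of its foot.
- block: Bystander: wooden block 50 x 35 x 25 mm, loose, on the bench beside the stand; origin at the centre of its underside.
- jar: Bystander: amber jar with a white lid, 48 mm across, 60 mm tall, loose, on the bench beside the stand's drain; origin at the centre of its foot.
Not all that is in view belongs to the job. There is more than one size of the plate; the job needs the middle-sized.

How it is judged:
On the way:
1. the plate stands tipped up steeply on its far lower edge against the step (angle between plate's own z axis and vertical between 1 and 2.2 rad and x of plate_heel in the frame of stand between -0.045 and 0.02 m and z of plate_heel in the frame of stand below 0.085 m), for 0.05 s.
At the end, for the whole second after the job is handed in: The plate lies at rest, wells down and flat (within 0.1 rad), on the drain: its centre 10 to 115 mm beyond the step and within 45 mm of the stand's middle line, its upturned underside about 82 mm above the bench; bottle, block and jar stand within 15 mm of where they were (angle between plate's own z axis and vertical above 3.04 rad and z of plate in the frame of stand between 0.077 and 0.087 m and x of plate in the frame of stand between 0.01 and 0.115 m and y of plate in the frame of stand between -0.045 and 0.045 m and linear speed of plate below 0.02 m/s and distance of each of bottle, block, jar from where it was at the start of the episode below 0.015 m); the robot touches nothing.
It fails at once if the plate is lifted or carried: the edge it should tip on comes more than 110 mm above the bench (50 mm above the drain) (height (world z) of plate_heel above 0.11 m).
It fails at once if the plate falls off the stand (height (world z) of plate below 0.02 m).
It fails at once if the fingers press on or pinch the plate with more than 20 N (contact force between the fingers and plate above 20 N).
It fails at once if the bottle, block or jar is pushed away (15 mm) or tipped (distance of any of bottle, block, jar from where it was at the start of the episode above 0.015 m or angle between any of bottle, block, jar's own z axis and vertical above 0.3 rad).
It also fails if it takes over 48 s, if anything falls off the work surface, if the arm or the gripper's body presses on something with over 40 N, if the wrist force passes 120 N, or if a joint passes its speed limit or range.

## Working session

There is one attempt and no reset: what is moved stays moved. The work goes in short steps, Python scripts to look and compute and a tool call to move; the robot and the scene stay as the last step left them, time stands still between calls to the robot, and variables do not carry over. Pictures are saved under pics/ and viewed, about 8 in all and at most 12, crops included, and the job is handed in when it is done.

Besides the shell and the picture viewer there is one more tool, called after ">>>" by a JSON object that holds its "name" and its "arguments", one argument or row to a line. servo_tool: Moves the arm, as the interface text tells. Its arguments: {"type":"object","properties":{"series":{"type":"string"}},"required":["series"]}

```bash
mkdir -p pics; cat > h.py <<'E'
import numpy as np, cv2
from bench import robot, snapshot, calibration
def cam(n):
    c=calibration(n); R=cv2.Rodrigues(np.array(c['rvec'],float))[0]; return c,R,np.array(c['tvec'],float).ravel()
def K(c): return np.array([[c['fx'],0,c['cx']],[0,c['fy'],c['cy']],[0,0,1.]])
def cloud(n,d):
    c,R,t=cam(n); h,w=d.shape
    u,v=np.meshgrid(np.arange(w),np.arange(h))
    p=cv2.undistortPoints(np.stack([u,v],-1).reshape(-1,1,2).astype(np.float64),K(c),np.array([c['k1'],0,0,0,0.])).reshape(h,w,2)
    P=np.concatenate([p*d[...,None],d[...,None]],-1)
    W=(P-t)@R; W[d==0]=np.nan
    return W
def proj(n,X):
    c,R,t=cam(n); return cv2.projectPoints(np.array(X,float).reshape(-1,1,3),R,t,K(c),np.array([c['k1'],0,0,0,0.]))[0].reshape(-1,2)
E
python3 - <<'E'
from h import *
for n in('side','top'):
    p,d=snapshot(n); np.savez('s_'+n,p=p,d=d); cv2.imwrite(f'pics/{n}0.png',p[...,::-1])
    c,R,t=cam(n); print(n,c,-R.T@t)
print(robot.get_obs())
E
```

```text
side {'fx': 478.2863981050211, 'fy': 478.2863981050211, 'cx': 253.7223530687157, 'cy': 197.85447292737612, 'k1': 0.013391233017927818, 'rvec': array([ 0.18186489, -2.68083523,  1.47482853]), 'tvec': array([0.58492581, 0.06160216, 1.03088422])} [0.45558281 0.91115433 0.60901345]
top {'fx': 432.8096993435454, 'fy': 432.8096993435454, 'cx': 255.64075170867625, 'cy': 192.18527621063177, 'k1': -0.13109669031365495, 'rvec': array([ 2.15283721, -2.14936026,  0.13995315]), 'tvec': array([0.0452404 , 0.59483009, 0.8487761 ])} [0.47689005 0.04333765 0.92031958]
{'time': 0.1, 'joint_positions': array([ 1.22887297e+00,  8.79177953e-02,  1.37203025e+00,  4.99895157e-06,
        1.68363073e+00, -1.03129703e-01]), 'qvel': array([-2.19284937e-03, -1.10164808e-03, -4.18415003e-03, -8.53242429e-05,
        2.52221778e-03,  3.65815196e-04]), 'joint_torque': array([ 3.34856704e-03, -3.41254163e+01, -3.03301799e+01,  7.20740226e-02,
        3.04706697e-02, -8.97463156e-05]), 'tool_pos': array([0.12994967, 0.53393666, 0.20443814]), 'ee_rot': array([-3.13961759e+00, -2.09407497e-04,  2.90279935e+00]), 'wrist_force': array([ 0.52525973, -0.26231477,  0.17122544]), 'wrist_torque': array([0.02309493, 0.01319634, 0.02479132]), 'width': 0.09405398841755133}
```

View pics/top0.png

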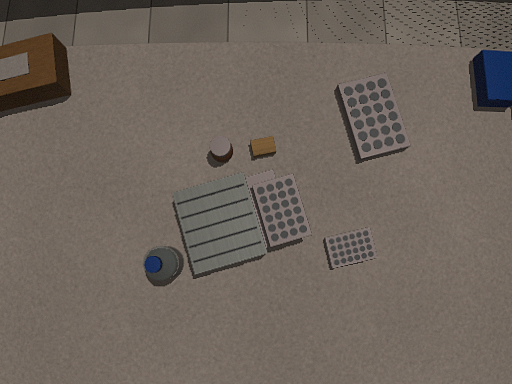

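View pics/side0.png

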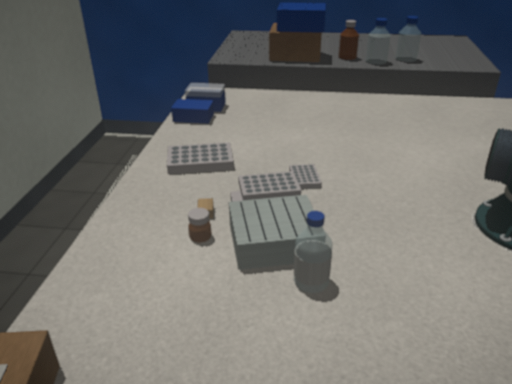

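Top view: three plates, large at (372,117), small at (350,247), and the middle one at (281,211) lying on the rest next to the ribbed drain (220,225). The middle one fits. Bottle (160,265), block (263,147), jar (221,150). Next I measure and crop to confirm.

```bash
python3 - <<'E'
from h import *
s=np.load('s_top.npz'); p,d=s['p'],s['d']; W=cloud('top',d)
Z=W[...,2]
def rect(m,nm,seed):
    n,l=cv2.connectedComponents(m.astype(np.uint8)); 
    i=l[seed[1],seed[0]]; q=W[l==i]; r=cv2.minAreaRect((q[:,:2]*1000).astype(np.float32))
    print(nm,i,len(q),'c',np.round(r[0],1),'size',np.round(r[1],1),'ang',round(r[2],2),'z',np.round(np.median(q[:,2]),4), 'zpct',np.round(np.percentile(q[:,2],[5,95]),4));return q
print(np.round([Z[211,281],Z[225,220],Z[180,262],Z[117,372],Z[247,350],Z[147,263],Z[150,221],Z[350,250]],4))
u,v=np.meshgrid(np.arange(512),np.arange(384))
rect((Z>.0665)&(Z<.08)&(u>248),'plate',(281,211))
rect((Z>.058)&(Z<.0665)&(u<268),'drain',(220,228))
rect((Z>.015)&(Z<.035)&(u<290)&(v<165),'block',(263,147))
rect((Z>.05)&(v<165)&(u<250),'jar',(221,150))
rect((Z>.07)&(u<190)&(v>230),'bottle',(160,265))
rect((Z>.012)&(Z<.06)&(u>318)&(v>220),'small',(350,247))
rect((Z>.012)&(Z<.08)&(u>318)&(v<180),'large',(372,117))
cv2.imwrite('pics/crop.png',cv2.resize(p[130:290,140:390,::-1],None,fx=3.2,fy=3.2,interpolation=cv2.INTER_CUBIC))
E
```

```text
[0.0685 0.0621 0.0511 0.0262 0.0162 0.0265 0.0621 0.0032]
plate 1 2792 c [556.3  -4.7] size [128.4  85.9] ang 16.51 z 0.0706 zpct [0.0682 0.0731]
drain 6 6277 c [531. 119.] size [170.4 149.5] ang 16.6 z 0.0625 zpct [0.06   0.0649]
block 3 403 c [696.3  31.4] size [35.8 50.2] ang 11.83 z 0.0253 zpct [0.0209 0.0278]
jar 2 353 c [687.5 120.2] size [42.4 42. ] ang 19.17 z 0.0603 zpct [0.0566 0.0627]
bottle 1 1003 c [451.5 228.4] size [65.  64.7] ang 46.75 z 0.1075 zpct [0.0833 0.1513]
small 1 1483 c [ 482.4 -153. ] size [67.2 98.5] ang 13.25 z 0.0162 zpct [0.0136 0.0188]
large 2 4151 c [ 767.  -208.2] size [174.7 117.2] ang 14.65 z 0.0277 zpct [0.024  0.0304]
```

View pics/crop.png

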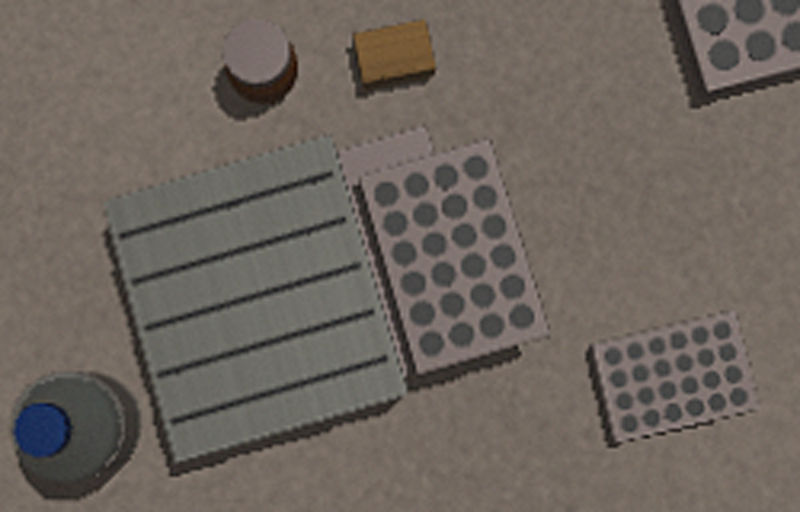

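The crop confirms it: the middle plate measures 128×86 mm and lies on the rest, about 8 mm short of the step. Plan: use the spread fingertips on its near face, push it to the step, then raise along the arc so that friction lifts the near edge.

```bash
cat >> h.py <<'E'
O=np.array([.5524,.0471]); A=np.deg2rad(16.6)
SX=np.array([-np.sin(A),np.cos(A)]); SY=np.array([-np.cos(A),-np.sin(A)])
def st(p): q=np.array(p)[...,:2]-O; return np.stack([q@SX,q@SY],-1)
def rep():
    o=robot.get_obs(); s=st(o['tool_pos']); f=o['wrist_force']
    print('t',o['time'],'stand mm',np.round(s*1000,1),'z',round(o['tool_pos'][2]*1000,1),'F stand',np.round([f[:2]@SX,f[:2]@SY,f[2]],2),'w',round(o['width'],4),'yaw',round(o['ee_rot'][2],4)); return o
def plan(sx,sy,z,yaw=1.8605):
    o=rep(); y=o['ee_rot'][2]; t=o['tool_pos']
    g=O+sx/1e3*SX+sy/1e3*SY-t[:2]
    print('cm',np.round([100*(g@[np.cos(y),np.sin(y)]),100*(g@[np.sin(y),-np.cos(y)]),(t[2]-z/1e3)*100],2),'turn',round(y-yaw,3))
E
python3 -c "
from h import *
plan(-125,11,204)"
```

```text
t 0.1 stand mm [587.2 265.8] z 204.4 F stand [-0.4  -0.43  0.17] w 0.0941 yaw 2.9028
cm [-5.791e+01 -4.866e+01  4.000e-02] turn 1.042
```

>>> {"name": "servo_tool", "arguments": {
  "series": "-0.3 -3 -2.5 0 0.06;-0.3 -6 -5 0 0.12;-0.3 -9 -7.5 0 0.18;-0.3 -12 -10 0 0.24;-0.3 -15 -12.6 0 0.3;-0.3 -18 -15.1 0 0.36;-0.3 -21 -17.6 0 0.42;-0.3 -24 -20.2 0 0.48;-0.3 -27 -22.7 0 0.54;-0.3 -30 -25.2 0 0.6;-0.3 -33 -27.7 0 0.66;-0.3 -36 -30.2 0 0.72;-0.3 -39 -32.8 0 0.78;-0.3 -42 -35.3 0 0.84;-0.3 -45 -37.8 0 0.9;-0.3 -48 -40.3 0 0.96;-0.3 -51 -42.8 0 1.0;-0.3 -54 -45.4 0 1.04;-0.3 -57 -47.9 0 1.042;-0.3 -57.9 -48.7 0 1.042"
}}

```text
time: 1.77
tool_pos: [0.5791, -0.0802, 0.2036]
ee_rot: [-3.14, 0.001, 1.856]
wrist_force: [-0.3, -0.2, -0.5]
width: 0.0609
```

```bash
python3 -c "
from h import *
plan(-115,11,36)"
```

```text
t 1.7667 stand mm [-129.7   10.8] z 203.6 F stand [-0.15  0.35 -0.46] w 0.0609 yaw 1.8563
cm [ 1.47 -0.03 16.76] turn -0.004
```

>>> {"name": "servo_tool", "arguments": {
  "series": "-0.3 0 0 3 0;-0.3 0 0 6 0;-0.3 0 0 9 0;-0.3 0 0 12 0;-0.3 0 0 15 0;-0.3 0 0 16.7 0;-0.3 0.4 0 16.7 0;-0.3 1 0 16.7 0;-0.3 1 0 16.7 0;-0.3 1 0 16.7 0;-0.3 1 0 16.7 0"
}}

```text
time: 2.68
tool_pos: [0.5761, -0.0661, 0.0408]
ee_rot: [3.138, 0.002, 1.861]
wrist_force: [-0.6, 0.7, -0.7]
width: 0.0614
```

```bash
python3 - <<'E'
from h import *
plan(-104,11,36)
p,d=snapshot('side'); cv2.imwrite('pics/s1.png',cv2.resize(p[130:300,190:390,::-1],None,fx=3,fy=3))
E
```

```text
t 2.6833 stand mm [-115.3    9.7] z 40.8 F stand [ 0.81  0.35 -0.71] w 0.0614 yaw 1.8613
cm [ 1.13 -0.13  0.48] turn 0.001
```

View pics/s1.png

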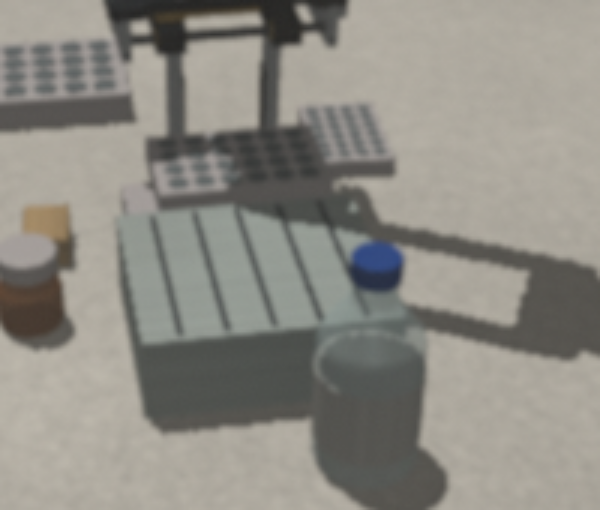

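The two fingers stand behind the plate's near edge (crop (180,140) and (268,140)), clear of everything. Next is a slow push to the step.

>>> {"name": "servo_tool", "arguments": {
  "series": "-0.3 0.2 0 0 0;-0.3 0.4 0 0.1 0;-0.3 0.6 0 0.2 0;-0.3 0.8 0 0.3 0;-0.3 1 0 0.3 0;-0.3 1.1 0 0.3 0;-0.3 1.2 0 0.3 0;-0.3 1.3 0 0.3 0;-0.3 1.4 0 0.3 0;-0.3 1.5 0 0.3 0;-0.3 1.6 0 0.3 0;-0.3 1.7 0 0.3 0;-0.3 1.8 0 0.3 0;-0.3 1.9 0 0.3 0;-0.3 2 0 0.3 0;-0.3 2.05 0 0.3 0;-0.3 2.1 0 0.3 0;-0.3 2.1 0 0.3 0"
}}

```text
time: 4.23
tool_pos: [0.5687, -0.0459, 0.0355]
ee_rot: [3.141, -0.0, 1.861]
wrist_force: [-0.0, -0.6, -0.8]
width: 0.0611
```

```bash
python3 - <<'E'
from h import *
rep()
E
```

```text
t 4.2333 stand mm [-93.8  11. ] z 35.5 F stand [-0.59  0.18 -0.81] w 0.0611 yaw 1.8609
```

>>> {"name": "servo_tool", "arguments": {
  "series": "-0.3 0.05 0 0 0;-0.3 0.1 0 0 0;-0.3 0.15 0 0 0;-0.3 0.15 0 0 0"
}}

```text
time: 4.57
tool_pos: [0.5687, -0.0458, 0.0358]
ee_rot: [3.141, 0.003, 1.861]
wrist_force: [1.8, -5.5, -0.0]
width: 0.0613
```

```bash
python3 - <<'E'
from h import *
rep()
p,d=snapshot('top');W=cloud('top',d);Z=W[...,2]
u,v=np.meshgrid(np.arange(512),np.arange(384))
s=st(W)*1000
m=(Z>.0665)&(Z<.075)&(s[...,0]>-100)&(s[...,0]<20)&(abs(s[...,1]-11)<75)
print(np.nanpercentile(s[m],[1,50,99],axis=0))
E
```

```text
t 4.5667 stand mm [-93.7  10.9] z 35.8 F stand [-5.76 -0.11 -0.  ] w 0.0613 yaw 1.8609
[[-72.65805988 -51.67491277]
 [-23.5898784    0.39033165]
 [  0.11141589  73.88797925]]
```

>>> {"name": "servo_tool", "arguments": {
  "series": "-0.3 -0.02 0 -0.1 0;-0.3 -0.03 0 -0.2 0;-0.3 -0.05 0 -0.3 0;-0.3 -0.06 0 -0.4 0;-0.3 -0.06 0 -0.5 0;-0.3 -0.07 0 -0.6 0;-0.3 -0.07 0 -0.7 0;-0.3 -0.07 0 -0.8 0;-0.3 -0.07 0 -0.9 0;-0.3 -0.07 0 -1 0;-0.3 -0.07 0 -1 0"
}}

```text
time: 5.53
tool_pos: [0.5689, -0.0463, 0.046]
ee_rot: [3.141, 0.002, 1.86]
wrist_force: [1.8, -5.5, 0.7]
width: 0.0612
```

```bash
cat >> h.py <<'E'
def tilt(name=None):
    rep(); p,d=snapshot('top');W=cloud('top',d);s=st(W)*1000;Z=W[...,2]*1000
    m=(abs(s[...,1]-11)<20)&(s[...,0]>-105)&(s[...,0]<100)&(Z>55)&(Z<170)   # between fingers
    for a in range(-105,100,15):
        k=m&(s[...,0]>=a)&(s[...,0]<a+15)
        if k.sum()>5: print(a+7,np.round(np.percentile(Z[k],[10,50,90]),1),k.sum())
    if name:
        p,d=snapshot('side'); cv2.imwrite(name,cv2.resize(p[110:300,190:390,::-1],None,fx=2.5,fy=2.5))
E
python3 -c "
from h import *
tilt('pics/s2.png')"
```

```text
t 5.5333 stand mm [-94.2  10.9] z 46.0 F stand [-5.83 -0.14  0.66] w 0.0612 yaw 1.8604
-68 [ 78.4  80.2 159.5] 23
-53 [75.  75.7 78.4] 11
-38 [73.6 75.2 77.1] 107
-23 [71.4 73.4 75.5] 158
-8 [69.8 71.7 73.8] 155
7 [61.  62.7 66. ] 153
22 [60.8 62.6 64.4] 150
37 [60.7 62.6 64.5] 152
52 [60.6 62.5 64.3] 152
67 [60.9 62.5 64.2] 152
82 [60.9 62.5 64.4] 155
97 [60.5 62.4 63.9] 98
```

View pics/s2.png

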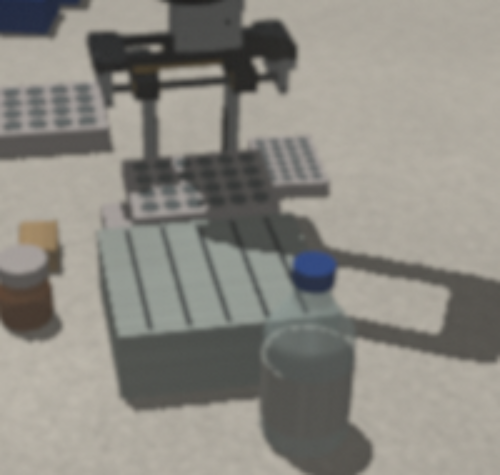

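The plate is tilting about 8° with its far edge at the step and no slip. I continue along the arc.

>>> {"name": "servo_tool", "arguments": {
  "series": "-0.3 0 0 -0.15 0;-0.3 0 0 -0.3 0;-0.3 0 0 -0.45 0;-0.3 0.01 0 -0.6 0;-0.3 0.02 0 -0.75 0;-0.3 0.03 0 -0.9 0;-0.3 0.04 0 -1.05 0;-0.3 0.06 0 -1.25 0;-0.3 0.08 0 -1.4 0;-0.3 0.1 0 -1.55 0;-0.3 0.12 0 -1.7 0;-0.3 0.15 0 -1.85 0;-0.3 0.18 0 -2 0;-0.3 0.22 0 -2.15 0;-0.3 0.25 0 -2.3 0;-0.3 0.29 0 -2.45 0;-0.3 0.33 0 -2.6 0;-0.3 0.37 0 -2.73 0;-0.3 0.37 0 -2.73 0"
}}

```text
time: 7.22
tool_pos: [0.5677, -0.0421, 0.0736]
ee_rot: [3.141, 0.001, 1.861]
wrist_force: [0.5, -4.9, 0.3]
width: 0.0612
```

```bash
python3 -c "
from h import *
tilt()"
```

```text
t 7.2167 stand mm [-89.9  10.8] z 73.6 F stand [-4.83  0.89  0.33] w 0.0612 yaw 1.8606
-68 [101.9 104.9 106. ] 25
-38 [86.  88.7 92.2] 77
-23 [78.9 82.5 85.6] 159
-8 [72.  75.8 78.6] 158
7 [60.9 63.1 71.3] 153
22 [60.5 62.3 64.3] 152
37 [60.3 62.6 64.4] 153
52 [60.5 62.5 64.4] 152
67 [60.5 62.5 64.4] 153
82 [60.6 62.4 64.3] 151
97 [60.9 62.3 64.5] 98
```

>>> {"name": "servo_tool", "arguments": {
  "series": "-0.3 0.05 0 -0.15 0;-0.3 0.1 0 -0.3 0;-0.3 0.15 0 -0.45 0;-0.3 0.2 0 -0.6 0;-0.3 0.25 0 -0.72 0;-0.3 0.33 0 -0.9 0;-0.3 0.41 0 -1.07 0;-0.3 0.49 0 -1.23 0;-0.3 0.56 0 -1.38 0;-0.3 0.65 0 -1.54 0;-0.3 0.75 0 -1.73 0;-0.3 0.85 0 -1.9 0;-0.3 0.94 0 -2.05 0;-0.3 1.04 0 -2.2 0;-0.3 1.15 0 -2.36 0;-0.3 1.25 0 -2.52 0;-0.3 1.36 0 -2.67 0;-0.3 1.52 0 -2.86 0;-0.3 1.68 0 -3.05 0;-0.3 1.84 0 -3.25 0"
}}

```text
time: 8.93
tool_pos: [0.5621, -0.0238, 0.1056]
ee_rot: [3.141, -0.0, 1.861]
wrist_force: [2.1, -4.4, 3.0]
width: 0.061
```

```bash
python3 -c "
from h import *
tilt('pics/s3.png')"
```

```text
t 8.9333 stand mm [-70.7  11. ] z 105.6 F stand [-4.82 -0.8   2.96] w 0.061 yaw 1.8608
-53 [130.2 132.3 134.4] 46
-38 [122.3 127.8 131. ] 49
-8 [77.6 82.6 90.1] 98
7 [61.3 64.3 75.2] 155
22 [60.6 62.7 64.4] 150
37 [60.5 62.6 64.6] 153
52 [60.8 62.5 64.2] 151
67 [60.3 62.5 64.4] 154
82 [60.7 62.5 64.4] 152
97 [60.8 62.4 64.2] 99
```

View pics/s3.png

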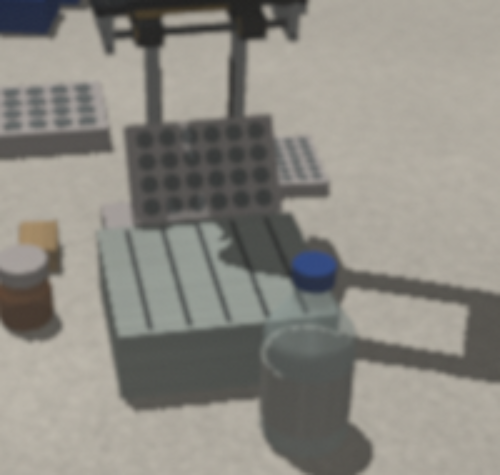

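Plate tilted about 50°, straight, near edge held by both tips, and the bystanders are untouched. On to about 80°.

>>> {"name": "servo_tool", "arguments": {
  "series": "-0.3 0.15 0 -0.2 0;-0.3 0.32 0 -0.38 0;-0.3 0.5 0 -0.55 0;-0.3 0.7 0 -0.72 0;-0.3 0.9 0 -0.88 0;-0.3 1.1 0 -1.04 0;-0.3 1.3 0 -1.2 0;-0.3 1.5 0 -1.35 0;-0.3 1.7 0 -1.47 0;-0.3 1.9 0 -1.6 0;-0.3 2.1 0 -1.71 0;-0.3 2.3 0 -1.83 0;-0.3 2.5 0 -1.93 0;-0.3 2.7 0 -2.02 0;-0.3 2.9 0 -2.12 0;-0.3 3.1 0 -2.2 0;-0.3 3.3 0 -2.27 0;-0.3 3.45 0 -2.33 0;-0.3 3.6 0 -2.4 0;-0.3 3.6 0 -2.4 0"
}}

```text
time: 10.7
tool_pos: [0.5518, 0.0107, 0.1294]
ee_rot: [3.141, -0.0, 1.861]
wrist_force: [0.5, -0.9, 0.4]
width: 0.0609
```

```bash
python3 -c "
from h import *
tilt('pics/s4.png')"
```

```text
t 10.7 stand mm [-34.7  11. ] z 129.4 F stand [-0.97 -0.2   0.38] w 0.0609 yaw 1.8611
-8 [116.7 131.1 144.5] 50
7 [ 61.5  68.4 103.3] 127
22 [60.4 62.5 63.8] 45
52 [60.4 62.8 64.6] 20
67 [60.5 62.6 64.3] 131
82 [60.4 62.8 64.4] 152
97 [60.4 62.2 64. ] 102
```

View pics/s4.png

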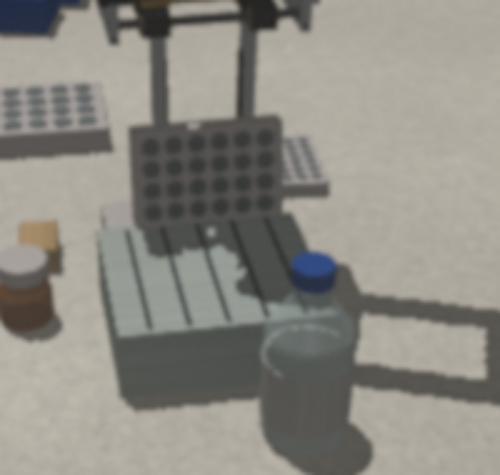

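The plate stands nearly vertical against the step. I push it gently past the balance point.

>>> {"name": "servo_tool", "arguments": {
  "series": "-0.3 0.15 0 -0.05 0;-0.3 0.3 0 -0.1 0;-0.3 0.45 0 -0.15 0;-0.3 0.6 0 -0.2 0;-0.3 0.75 0 -0.2 0;-0.3 0.9 0 -0.2 0;-0.3 1.05 0 -0.2 0;-0.3 1.2 0 -0.2 0;-0.3 1.35 0 -0.2 0;-0.3 1.5 0 -0.2 0;-0.3 1.65 0 -0.2 0;-0.3 1.8 0 -0.2 0;-0.3 1.95 0 -0.2 0;-0.3 2.1 0 -0.2 0;-0.3 2.2 0 -0.2 0;-0.3 2.2 0 -0.2 0"
}}

```text
time: 12.13
tool_pos: [0.5454, 0.0317, 0.1312]
ee_rot: [3.142, -0.0, 1.861]
wrist_force: [0.2, -0.2, -0.1]
width: 0.0612
```

```bash
python3 -c "
from h import *
tilt('pics/s5.png')"
```

```text
t 12.1333 stand mm [-12.7  11.1] z 131.2 F stand [-0.22 -0.12 -0.06] w 0.0612 yaw 1.861
22 [60.9 62.1 64.5] 45
37 [60.4 62.5 64. ] 99
52 [60.3 62.4 64.2] 89
97 [61.1 63.2 64. ] 7
```

View pics/s5.png

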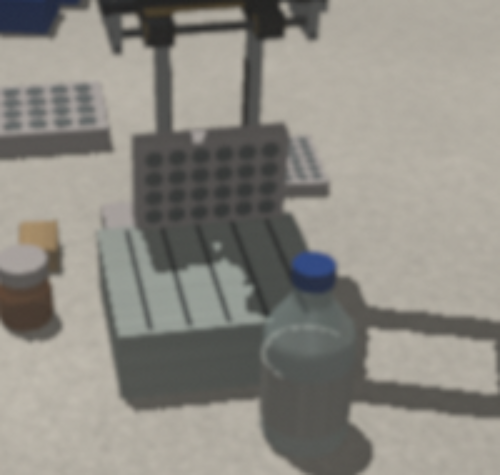

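Past vertical, wells facing the drain, still held by the tips. I push further.

>>> {"name": "servo_tool", "arguments": {
  "series": "-0.3 0.15 0 0.03 0;-0.3 0.3 0 0.06 0;-0.3 0.45 0 0.1 0;-0.3 0.6 0 0.15 0;-0.3 0.75 0 0.2 0;-0.3 0.9 0 0.25 0;-0.3 1.05 0 0.3 0;-0.3 1.2 0 0.35 0;-0.3 1.35 0 0.4 0;-0.3 1.5 0 0.5 0;-0.3 1.65 0 0.6 0;-0.3 1.8 0 0.7 0;-0.3 1.95 0 0.8 0;-0.3 2.1 0 0.9 0;-0.3 2.25 0 1 0;-0.3 2.4 0 1 0;-0.3 2.4 0 1 0"
}}

```text
time: 13.65
tool_pos: [0.5385, 0.0548, 0.1212]
ee_rot: [-3.141, -0.0, 1.861]
wrist_force: [0.8, 0.6, 0.0]
width: 0.0609
```

```bash
python3 -c "
from h import *
tilt('pics/s6.png')"
```

```text
t 13.65 stand mm [11.3 11.1] z 121.2 F stand [ 0.33 -0.96  0.02] w 0.0609 yaw 1.8611
52 [80.9 82.7 83.6] 19
67 [80.4 82.4 84. ] 61
82 [80.9 82.5 83.9] 81
97 [80.3 81.7 84.2] 22
```

View pics/s6.png

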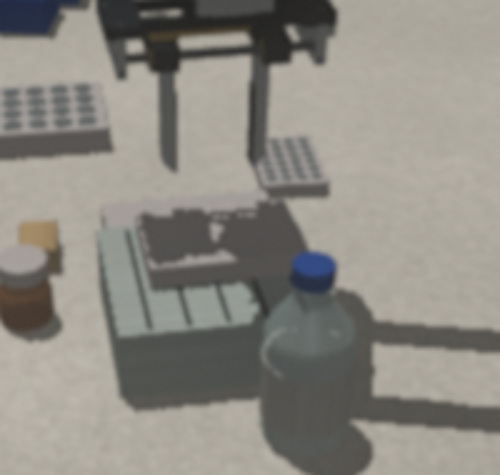

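The plate has flipped and lies flat on the drain (top about 82.5 mm). I withdraw upward and back, then check the whole scene.

>>> {"name": "servo_tool", "arguments": {
  "series": "-0.3 -1 0 -2 0;-0.3 -3 0 -4 0;-0.3 -6 0 -6 0;-0.3 -9 0 -7 0;-0.3 -12 0 -8 0;-0.3 -15 0 -8 0;-0.3 -18 0 -8 0;-0.3 -20 0 -8 0;-0.3 -20 0 -8 0;-0.3 -20 0 -8 0"
}}

```text
time: 14.58
tool_pos: [0.5957, -0.138, 0.2007]
ee_rot: [-3.141, -0.001, 1.859]
wrist_force: [0.8, 0.2, 0.6]
width: 0.0611
```

```bash
python3 - <<'E'
from h import *
rep(); p,d=snapshot('top'); W=cloud('top',d); Z=W[...,2]; s=st(W)*1000
def r(m,nm):
    n,l,stt,_=cv2.connectedComponentsWithStats(m.astype(np.uint8)); i=1+np.argmax(stt[1:,4]); q=W[l==i]
    b=cv2.minAreaRect((q[:,:2]*1000).astype(np.float32)); print(nm,np.round(b[0],1),np.round(b[1],1),round(b[2],1),'stand',np.round(st(np.array(b[0])/1000)*1000,1),'z',np.round(np.percentile(q[:,2],[5,50,95]),4))
    A_=np.c_[q[:,:2],np.ones(len(q))]; print('  slope',np.round(np.linalg.lstsq(A_,q[:,2],rcond=None)[0][:2],3))
u,v=np.meshgrid(np.arange(512),np.arange(384))
r((Z>.073)&(Z<.095)&(s[...,0]>-20)&(s[...,0]<145)&(abs(s[...,1])<84),'plate')
r((Z>.015)&(Z<.035)&(u<290)&(u>240)&(v<165)&(v>130),'block')
r((Z>.05)&(v<165)&(u<250)&(u>190)&(v>130),'jar')
r((Z>.07)&(u<190)&(v>230),'bottle')
cv2.imwrite('pics/t7.png',p[90:330,100:420,::-1].repeat(2,0).repeat(2,1))
E
```

```text
t 14.5833 stand mm [-189.7   11.4] z 200.7 F stand [-0.01 -0.79  0.6 ] w 0.0611 yaw 1.8588
plate [526.7  94.5] [128.2  85.9] 16.6 stand [52.7 11.1] z [0.08   0.0824 0.0848]
  slope [-0. -0.]
block [696.   31.5] [35.5 50.2] 11.2 stand [ -55.9 -133.2] z [0.0215 0.0253 0.0279]
  slope [0.053 0.012]
jar [687.6 120.2] [42.8 41.6] 34.7 stand [  31.4 -150.5] z [0.057  0.0604 0.0631]
  slope [0.022 0.024]
bottle [451.5 228.3] [65.3 64.6] 43.4 stand [202.5  44.9] z [0.083  0.1078 0.1511]
  slope [-0.069  0.493]
```

View pics/t7.png

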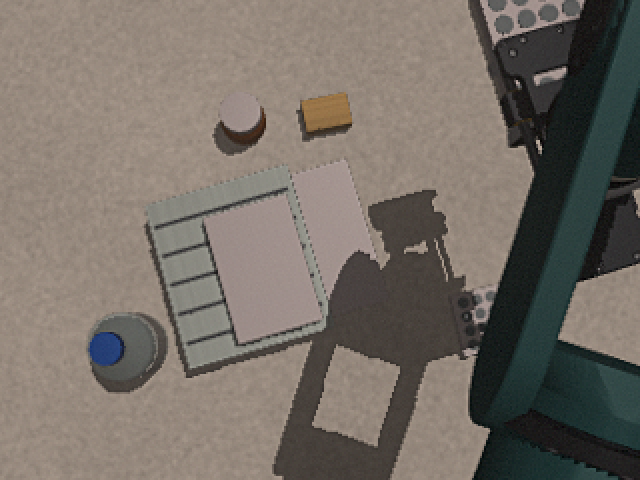

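The plate's plain underside shows at (262,268), flat on the drain at stand x 52.7, y 11.1 mm, z 82.4 mm. The bystanders are unmoved and the arm is clear.

```bash
python3 -c "
from bench import robot
print(robot.close_job())"
```

```text
the job is handed in; nothing more can be done
None
```

The plate now lies flat, wells down, on the drain. I pushed it against the step with two spread fingertips, raised its near edge by friction along the tipping arc, and nudged it past the balance point. The job is handed in at about 14.7 s on the robot's clock, and no verdict was reported.

Last checks:
- **Plate position:** its centre is 52.7 mm beyond the step and 11 mm off the middle line. The upturned underside is 82.4 mm above the bench, with no measurable slope.
- **Bystanders:** bottle, block and jar each measured within 0.4 mm of where they started.
- **Force:** the highest wrist force in the readings at the end of each move was about 6 N. It was not read between those points.
- **Arm:** it stands clear of everything.

No check failed or disagreed. I judged the steep tip-up from the camera pictures and depth, not by an exact angle, and the final fall from just past vertical was free rather than guided.

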